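# Extend the model-eye arm to its next locking hole

## Robot

A 7-joint arm with a two-finger parallel gripper is mounted at the origin on a cart in front of the work surface, level with it; the furniture and walls round the work are solid. World frame = base frame: x ahead of the robot, y to its left, z up, the work surface at z = 0. Lengths are in m, angles in rad, forces in N, time in s.
With the tool pointing down it reaches from about 0.425 to 1.025 m from the base axis. Payload 9.4 kg.
Tool frame: the origin (TCP) lies midway between the tips of the shut fingers; the grasp point (between the pads) lies hold_point_z behind it (hold_point_z is the distance from the TCP to the grasp point, in m); z points along the fingers, y is the line along which they close (so a half turn about z gives the same grasp; the last joint's range is limited). The gripper opens to 93 mm and grips with 3 to 60 N. Pads are 15 mm wide; open, the fingers measure 128 mm over their backs; the gripper's body (75 mm by 188 mm) begins 65 mm behind the grasp point.
Start: joints at [1.222, 0.599, -0.003, 1.599, 0.002, 0.943, -0.08], TCP at [0.195, -0.698, 0.219] pointing down, gripper open.
Joint ranges: [-2.57, 2.57], [-0.35, 1.97], [-1.29, 1.29], [0.11, 2.56], [-1.05, 4.19], [0.11, 1.86], [-2.63, 2.63]. Speed limits (rad/s): [2.22, 2.22, 3.01, 3.01, 3.14, 3.14, 3.14].

## Interface

Orientations are given as [roll, pitch, yaw] about the fixed x, y, z axes, in that order (R = Rz(yaw) Ry(pitch) Rx(roll)).
In Python, from rig import state, read_camera, sign_off, hold_point_z gives the robot as it stands. The module is installed in compiled form; this text tells all that it offers.
- The arm moves only by the tool jog_arm, never from a script. Its argument "deltas" is a list of rows, each an object of numbers: "x", "y", "z": the shift along the tool's x, y, z in cm; "yaw": the turn about the tool's z in degrees. A call has 1 to 10 rows; each row shifts and turns the commanded pose from where the row before left it, along the tool's axes as they then stand; what a row does not reach is not made up. A row lasts 1/12 s, in which the tool goes at most 41.7 mm and 7.16 degrees, less where a joint would pass 70% of its speed; a pose out of reach is approached as far as the arm can. A call is refused whole if a number of a shift passes 4.17 or a number of a turn 7.16, either way. A call with a gripper value outside its range is refused whole. "grip" is the finger opening in cm, from 0 to 9.3, set as the call begins (left out, the last holds). The fingers move at their own pace and stop on an object; "newtons" is the grip in N (left out, the last holds). Time passes only in rows, so rows that do not move let the fingers close. It gives the time, the measured TCP pose, the force, the opening and the grip force at its end, in the units of the state.
- state(): the state, without advancing time (a new reading comes with each control period).
- read_camera(name): name is "side" or "top" or "wrist"; returns a dict with "image" (480x640x3 uint8, blue, green, red), "fx", "fy", "cx", "cy" (pixels), "T" (4x4, takes a point from camera to world coordinates). Camera axes: x right, y up, looking along -z (the intrinsics and any distortion apply to the point x, -y, -z); pixel columns grow to the right and rows downward; lengths in m; the calibration is good to about 2 mm. A picture is of the moment at which its call begins. There is no depth.
- sign_off(): hands the job in; it is judged then, once.
The state is a dict: "time_s": time; "joint_positions": joint angles; "qvel": joint speeds; "joint_torque": joint torques, N m; "tool_pos": TCP position; "tcp_rot": TCP orientation; "ft_force": force on the tool from outside, world axes, zero at the start; "torque": the same for the moment, N m; "opening": opening from 0.0 (shut) to 1.0 (fully open); "grasp_force": force on a finger pad.
Only numpy, scipy, OpenCV 4.12 (cv2) and the standard library are available. Lean on these libraries where they do the work, as an engineer would, in place of code of your own. Each camera call takes 0.05 s, during which the arm holds its last target. There are 200 camera calls.

## Task

Two telescoping arms stand on the bench. Pull the one that carries the model eye (blue knob) out of its tube, towards you, until its orange sprung button pops up through the next hole and locks it there, then let go. Leave the other arm, the one with the black lens and the yellow knob, as it is.

Things in the scene. Friction and masses are not known exactly. Their poses are not given: they have to be found in the camera images.
- eye_arm_knob (a point): Centre of the upright round blue knob (24 mm wide, 42 tall) of the model-eye arm. It stands on the dark inner tube, whose top is 20 mm below; z up, -x = the way to pull it out (it moves only along x). +x: mouth of the fixed 32 mm aluminium outer tube, 35 mm off at slide 0, more as pulled; its top is 16 mm below. -x: white 62 mm dish with the model eye, centred 65 mm off, below this point's height.
- eye_arm_slide (a joint): How far the model-eye arm's inner tube is pulled out, m; grows as the knob moves along its -x. The outer tube has 3 holes on top; the button is under them at 0.000, 0.060 and 0.120. Starts at 0.012 to 0.040, so the next hole out is at 0.060. About 3 N friction, stays where left, end stop at 0.125. With the button up it is locked, with 2 mm play either way.
- eye_arm_button (a joint): Orange sprung button of that arm, 12 mm wide, carried by the inner tube: about 0 while hidden under the outer tube's top wall, 0.009 m when popped up through a 15.5 mm hole, 4.5 mm proud of the outer tube. Rises by itself within a few hundredths of a second when a hole comes over it.
- lens_arm_knob (a point): Centre of the yellow knob of the other arm, same make and axes, with a black lens on its white dish; not to be moved. Which arm stands on the left varies.

How it is judged:
At the end, for the whole second after the job is handed in: The model-eye arm is pulled out to the second hole (slide at 60 mm, within 5 mm) and at rest, its button up through the hole (raised by more than 6 mm), and the yellow knob of the other arm is within 10 mm of where it was (value of joint eye_arm_slide between 0.055 and 0.065 m and value of joint eye_arm_button above 0.006 m and velocity of joint eye_arm_slide between -0.01 and 0.01 m/s and distance of lens_arm_knob from where it was at the start of the episode below 0.01 m); the robot touches nothing.
It fails at once if the other arm, with the lens and the yellow knob, is moved by more than 10 mm (distance of lens_arm_knob from where it was at the start of the episode above 0.01 m).
It also fails if it takes over 35 s, if anything falls off the work surface, if the arm or the gripper's body presses on something with over 40 N, if the wrist force passes 120 N, or if a joint passes its speed limit or range.

## Working session

There is one attempt and no reset: what is moved stays moved. The work goes in short steps, Python scripts to look and compute and a tool call to move; the robot and the scene stay as the last step left them, time stands still between calls to the robot, and variables do not carry over. Pictures are saved under pics/ and viewed, at most 10 in all, crops included, and the job is handed in when it is done.

Besides the shell and the picture viewer there is one more tool, called after "Request:" as name(argument=value, ...) on one line, values as JSON. jog_arm: Moves the arm, as the interface text tells. Its arguments: {"type":"object","properties":{"deltas":{"type":"array","items":{"type":"object","properties":{"x":{"type":"number"},"y":{"type":"number"},"z":{"type":"number"},"yaw":{"type":"number"}}}},"grip":{"type":"number"},"newtons":{"type":"number"}},"required":["deltas"]}

```bash
mkdir -p pics; python3 - <<'E'
from rig import *
import cv2,numpy as np
s=state();print(s['time_s'],s['tool_pos'],s['tcp_rot'],s['opening'],hold_point_z)
ims=[]
for n in('top','side'):
    c=read_camera(n);np.savez(n+'0.npz',**c);ims.append(c['image']);print(n,c['fx'],c['cx'],c['cy'],np.round(c['T'],3).tolist(),[k for k in c])
cv2.imwrite('pics/top0.png',ims[0]);cv2.imwrite('pics/side0.png',ims[1])
E
```

```text
0.0 [ 0.19446121 -0.69794439  0.21777296] [-3.14009151e+00  1.51161472e-04  2.71801914e-01] 1.0005228068799 0.0188
top 601.0928955318626 305.2555834868835 230.37972153886318 [[-0.142, 0.967, -0.209, 0.45], [-0.99, -0.138, 0.036, 0.278], [0.006, 0.212, 0.977, 0.898], [0.0, 0.0, 0.0, 1.0]] ['image', 'fx', 'fy', 'cx', 'cy', 'T']
side 568.8769971587196 316.1625763198767 237.6405249633635 [[0.986, 0.107, -0.126, 0.489], [-0.166, 0.605, -0.779, -0.4], [-0.007, 0.789, 0.614, 0.599], [0.0, 0.0, 0.0, 1.0]] ['image', 'fx', 'fy', 'cx', 'cy', 'T']
```

View pics/top0.png

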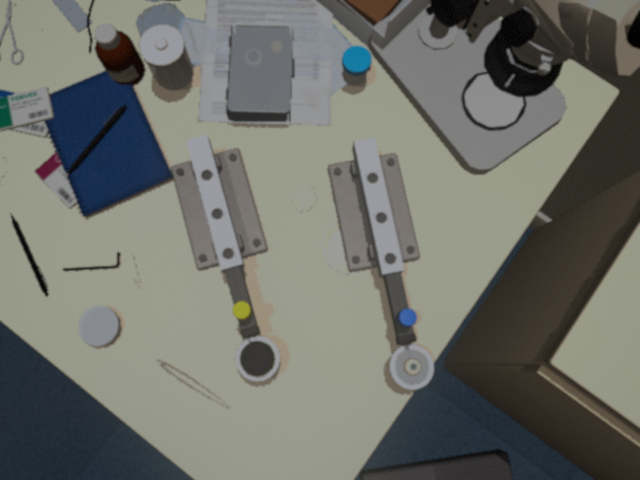

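View pics/side0.png

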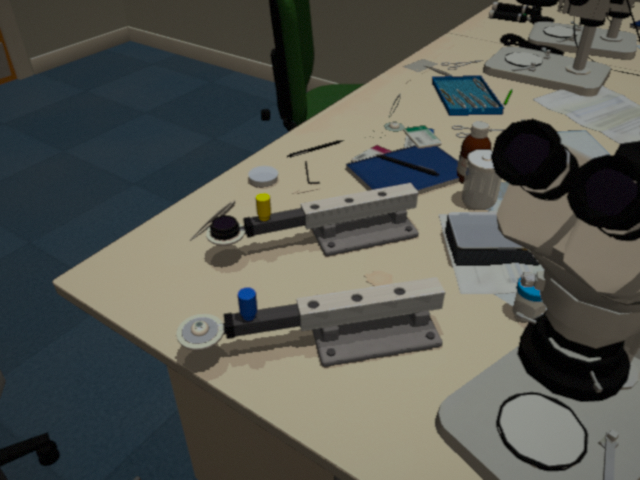

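The top view shows the blue knob at (407,317), with the eye dish at (411,367), and the yellow knob at (241,310). In the side view blue is at (247,303) and yellow at (263,207). Next I'll triangulate the knobs, and the axis from the tube holes.

```bash
cat > h.py <<'E'
import numpy as np,cv2
def ray(c,p):
    d=np.array([(p[0]-c['cx'])/c['fx'],-(p[1]-c['cy'])/c['fy'],-1.]);T=c['T'];d=T[:3,:3]@d
    return T[:3,3],d/np.linalg.norm(d)
def onplane(c,p,z):
    o,d=ray(c,p);return o+d*(z-o[2])/d[2]
def tri(c1,p1,c2,p2):
    o1,d1=ray(c1,p1);o2,d2=ray(c2,p2)
    t=np.linalg.lstsq(np.c_[d1,-d2],o2-o1,rcond=None)[0]
    a,b=o1+t[0]*d1,o2+t[1]*d2;return (a+b)/2,np.linalg.norm(a-b)
def blobs(im,lo,hi,amin=40,roi=None):
    m=cv2.inRange(cv2.cvtColor(im,cv2.COLOR_BGR2HSV),lo,hi)
    if roi:
        k=np.zeros_like(m);x0,y0,x1,y1=roi;k[y0:y1,x0:x1]=1;m=m*k
    n,l,s,c=cv2.connectedComponentsWithStats(m)
    return [(s[i].tolist(),np.round(c[i],1).tolist()) for i in range(1,n) if s[i][4]>amin]
E
python3 - <<'E'
from h import *
t=dict(np.load('top0.npz'));s=dict(np.load('side0.npz'))
B=((108,150,60),(125,255,255));Y=((24,150,80),(34,255,255))
for n,r,q in(('blue',B,((370,290,440,340),(230,280,270,330))),('yel',Y,((220,290,270,330),(245,185,285,230)))):
    a=blobs(t['image'],*r,roi=q[0]);b=blobs(s['image'],*r,roi=q[1]);print(n,a,b)
    print(tri(t,a[0][1],s,b[0][1]))
for n,T,S in(('blue',((373,177),(381,217),(389.5,257)),((415,293),(366,298),(313.5,304))),('yel',((207,174.5),(217,213),(228,253)),((395,194),(356,200),(312,206)))):
    P=[tri(t,p,s,q) for p,q in zip(T,S)]
    # pair order: far hole first
    for p in P:print(n,np.round(p[0],4),round(p[1],4))
    d=P[0][0]-P[2][0];print('yaw +x',np.arctan2(d[1],d[0]),np.linalg.norm(d))
    z=np.mean([p[0][2] for p in P]);Q=[onplane(t,p,z) for p in T];d=Q[0]-Q[2];print(Q,np.arctan2(d[1],d[0]),np.linalg.norm(d))
E
```

```text
blue [([400, 309, 15, 17, 195], [407.1, 317.0])] [([241, 295, 15, 22, 139], [248.4, 307.1])]
(array([0.48619753, 0.12904874, 0.08083714]), np.float64(0.0012871055540302125))
yel [([234, 302, 17, 17, 227], [241.7, 309.7])] [([256, 193, 15, 28, 310], [263.0, 205.2])]
(array([0.52639873, 0.34838322, 0.08570337]), np.float64(0.002742898058184728))
blue [0.7032 0.1371 0.0594] 0.0174
blue [0.638  0.1369 0.0623] 0.0102
blue [0.5723 0.1359 0.0653] 0.0023
yaw +x 0.008917417125695505 0.13102813611943087
[array([0.69329502, 0.13885873, 0.06233269]), array([0.6327792 , 0.1374339 , 0.06233269]), array([0.57388904, 0.13535107, 0.06233269])] 0.029367481078336796 0.11945749312997024
yel [0.7417 0.3764 0.06  ] 0.0191
yel [0.6767 0.3687 0.0624] 0.0097
yel [0.6081 0.3595 0.0671] 0.0054
yaw +x 0.12544295003745917 0.13490741186563973
[array([0.73063557, 0.37671499, 0.06315149]), array([0.67146772, 0.36878507, 0.06315149]), array([0.6115902 , 0.35992565, 0.06315149])] 0.1401090734590987 0.12022346982297451
```

```bash
python3 - <<'E'
from h import *
from rig import read_camera
t=dict(np.load('top0.npz'))
print('knob top',onplane(t,(407.1,317),.1),'mouth',onplane(t,(392,271),.0665))
for p in((615,92),(355,478),(450,365),(540,370),(640,250),(530,60)):print(p,onplane(t,p,0)[:2],onplane(t,p,.25)[:2])
w=read_camera('wrist');cv2.imwrite('pics/w0.png',w['image']);print(np.round(w['T'],2).tolist())
E
```

```text
knob top [0.48596852 0.13256286 0.1       ] mouth [0.55324718 0.13600779 0.0665    ]
(615, 92) [ 0.79774408 -0.28233572] [ 0.70083208 -0.12635822]
(355, 478) [0.28006879 0.22672822] [0.32727263 0.2409872 ]
(450, 365) [0.41315863 0.06466727] [0.42331153 0.12404247]
(540, 370) [ 0.38745484 -0.06405886] [0.40476343 0.03115246]
(640, 250) [ 0.53982824 -0.25509603] [ 0.51471754 -0.1067018 ]
(530, 60) [ 0.87204927 -0.1586013 ] [ 0.75445142 -0.03707028]
[[0.27, 0.92, 0.29, 0.28], [-0.96, 0.26, 0.08, -0.68], [-0.0, -0.3, 0.95, 0.38], [0.0, 0.0, 0.0, 1.0]]
```

View pics/w0.png

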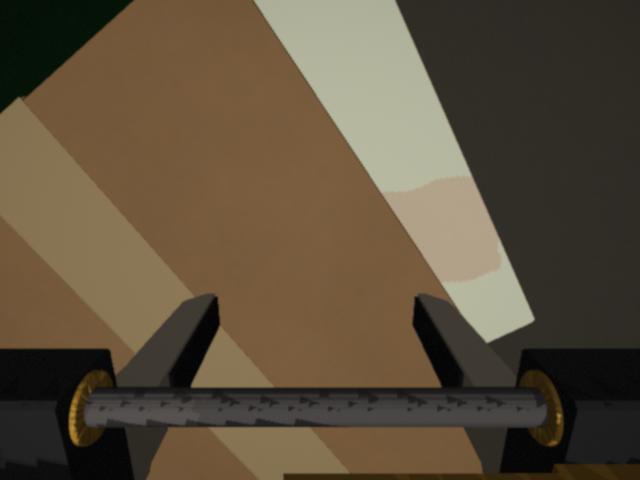

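The wrist view shows only furniture below the start pose. The slide reads about 0.033, since the knob is about 67 mm from the tube mouth. I'll rise first, then swing around.

Request:
jog_arm(deltas=[{"z":-4},{"z":-4},{"z":-3},{"x":3.2,"y":-2.2},{"x":3.2,"y":-2.2},{"x":3.2,"y":-2.2},{"x":3.2,"y":-2.2},{"x":3.2,"y":-2.2},{"x":3.2,"y":-2.2}], grip=6)

```text
invalid input
```

Request:
jog_arm(deltas=[{"x":0,"y":0,"z":-4,"yaw":0},{"x":0,"y":0,"z":-4,"yaw":0},{"x":0,"y":0,"z":-3,"yaw":0},{"x":3.2,"y":-2.2,"z":0,"yaw":0},{"x":3.2,"y":-2.2,"z":0,"yaw":0},{"x":3.2,"y":-2.2,"z":0,"yaw":0},{"x":3.2,"y":-2.2,"z":0,"yaw":0},{"x":3.2,"y":-2.2,"z":0,"yaw":0}], grip=6.0, newtons=20)

```text
time_s: 0.82
tool_pos: [0.3199, -0.5478, 0.3285]
tcp_rot: [-3.141, 0.0, 0.272]
ft_force: [1.5, -0.3, -0.2]
opening: 0.647
grasp_force: 0.0
```

Request:
jog_arm(deltas=[{"x":2.5,"y":-2.9,"z":0,"yaw":0},{"x":2.5,"y":-2.9,"z":0,"yaw":0},{"x":2.5,"y":-2.9,"z":0,"yaw":0},{"x":2.5,"y":-2.9,"z":0,"yaw":0},{"x":2.5,"y":-2.9,"z":0,"yaw":0},{"x":2.5,"y":-2.9,"z":0,"yaw":0},{"x":2.5,"y":-2.9,"z":0,"yaw":0},{"x":2.5,"y":-2.9,"z":0,"yaw":0},{"x":2.5,"y":-2.9,"z":0,"yaw":0},{"x":2.5,"y":-2.9,"z":0,"yaw":0}])

```text
time_s: 1.65
tool_pos: [0.4824, -0.2012, 0.3287]
tcp_rot: [3.141, 0.0, 0.272]
ft_force: [1.2, -1.0, 0.3]
opening: 0.647
grasp_force: 0.0
```

Request:
jog_arm(deltas=[{"x":1.05,"y":-3.56,"z":0,"yaw":0},{"x":1.05,"y":-3.56,"z":0,"yaw":0},{"x":1.05,"y":-3.56,"z":0,"yaw":0},{"x":1.05,"y":-3.56,"z":0,"yaw":0},{"x":1.05,"y":-3.56,"z":0,"yaw":0},{"x":1.05,"y":-3.56,"z":0,"yaw":0},{"x":1.05,"y":-3.56,"z":0,"yaw":0},{"x":1.05,"y":-3.56,"z":0,"yaw":0},{"x":1.05,"y":-3.56,"z":0,"yaw":0}])

```text
time_s: 2.4
tool_pos: [0.4867, 0.1326, 0.3287]
tcp_rot: [3.141, -0.0, 0.272]
ft_force: [0.7, -0.2, -0.6]
opening: 0.651
grasp_force: 0.0
```

Request:
jog_arm(deltas=[{"x":0,"y":0,"z":3,"yaw":7},{"x":0,"y":0,"z":3,"yaw":6.9},{"x":0,"y":0,"z":3,"yaw":0},{"x":0,"y":0,"z":3,"yaw":0},{"x":0,"y":0,"z":0,"yaw":0}])

```text
time_s: 2.82
tool_pos: [0.4845, 0.1301, 0.2042]
tcp_rot: [3.139, 0.008, 0.03]
ft_force: [-0.9, 0.4, -0.4]
opening: 0.645
grasp_force: 0.0
```

```bash
python3 - <<'E'
from h import *
from rig import *
s=state();print(s['time_s'],s['tool_pos'],s['tcp_rot'],s['ft_force'])
w=read_camera('wrist');np.savez('w1.npz',**w);cv2.imwrite('pics/w1.png',w['image'])
for b in blobs(w['image'],(105,120,50),(125,255,255)):print(b,onplane(w,b[1],.095))
E
```

```text
2.8167 [0.48448797 0.13009221 0.20417599] [3.13943556 0.0075524  0.02978478] [-0.87978947  0.43832689 -0.43468913]
([296, 220, 31, 39, 959], [311.3, 239.6]) [0.48726328 0.13259668 0.095     ]
```

View pics/w1.png

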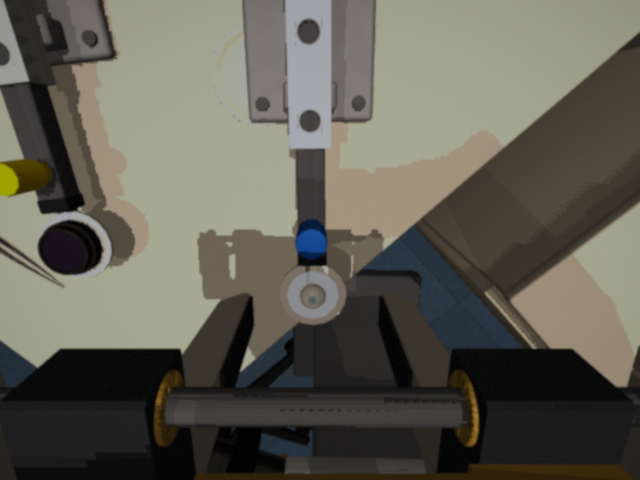

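The wrist view shows the blue knob at (311,240) and the tube running straight up the image. The knob is at (0.487, 0.133), which agrees with the top view. Going down.

Request:
jog_arm(deltas=[{"x":0,"y":0,"z":3,"yaw":0},{"x":0,"y":0,"z":3,"yaw":0},{"x":0,"y":0,"z":2,"yaw":0},{"x":0,"y":0,"z":0,"yaw":0},{"x":0,"y":0,"z":0,"yaw":0}])

```text
time_s: 3.28
tool_pos: [0.4878, 0.1312, 0.1296]
tcp_rot: [3.141, -0.0, 0.029]
ft_force: [0.3, -0.1, 0.7]
opening: 0.645
grasp_force: 0.0
```

Request:
jog_arm(deltas=[{"x":0,"y":-0.13,"z":2,"yaw":0},{"x":0,"y":0,"z":2,"yaw":0},{"x":0,"y":0,"z":1.6,"yaw":0},{"x":0,"y":0,"z":0,"yaw":0},{"x":0,"y":0,"z":0,"yaw":0}])

```text
time_s: 3.7
tool_pos: [0.4881, 0.1326, 0.0741]
tcp_rot: [-3.141, -0.001, 0.029]
ft_force: [-0.1, -0.3, -0.1]
opening: 0.645
grasp_force: 0.0
```

Request:
jog_arm(deltas=[{"x":0,"y":0,"z":0,"yaw":0},{"x":0,"y":0,"z":0,"yaw":0},{"x":0,"y":0,"z":0,"yaw":0},{"x":0,"y":0,"z":0,"yaw":0},{"x":0,"y":0,"z":0,"yaw":0},{"x":0,"y":0,"z":0,"yaw":0}], grip=1.5, newtons=20)

```text
time_s: 4.2
tool_pos: [0.4874, 0.133, 0.0729]
tcp_rot: [-3.141, -0.001, 0.029]
ft_force: [-2.4, 15.5, 1.7]
opening: 0.265
grasp_force: 7.7
```

Request:
jog_arm(deltas=[{"x":0,"y":-0.06,"z":0,"yaw":0},{"x":0,"y":0,"z":0,"yaw":0},{"x":0,"y":0,"z":0,"yaw":0},{"x":0,"y":0,"z":0,"yaw":0}])

```text
time_s: 4.53
tool_pos: [0.4874, 0.1336, 0.0728]
tcp_rot: [-3.141, -0.001, 0.03]
ft_force: [-0.8, 2.8, 6.0]
opening: 0.251
grasp_force: 20.0
```

Gripped and centred. Now the first 20 mm of the pull.

Request:
jog_arm(deltas=[{"x":-0.4,"y":0,"z":0,"yaw":0},{"x":-0.4,"y":0,"z":0,"yaw":0},{"x":-0.4,"y":0,"z":0,"yaw":0},{"x":-0.4,"y":0,"z":0,"yaw":0},{"x":-0.4,"y":0,"z":0,"yaw":0},{"x":0,"y":0,"z":0,"yaw":0},{"x":0,"y":0,"z":0,"yaw":0}])

```text
time_s: 5.12
tool_pos: [0.468, 0.1328, 0.0729]
tcp_rot: [-3.141, -0.002, 0.029]
ft_force: [2.9, 2.4, 4.8]
opening: 0.255
grasp_force: 20.0
```

```bash
python3 - <<'E'
from h import *
from rig import *
s=state();print(s['tool_pos'],s['ft_force'],s['grasp_force'])
for n in('side','top','wrist'):
    w=read_camera(n);np.savez(n+'2.npz',**w)
    for b in blobs(w['image'],(5,150,90),(17,255,255),6):print(n,b)
    if n!='top':cv2.imwrite(f'pics/{n}2.png',w['image'])
E
```

```text
[0.46795074 0.13280694 0.07286068] [2.89620246 2.43104353 4.79564165] 20.000718433584552
```

View pics/side2.png

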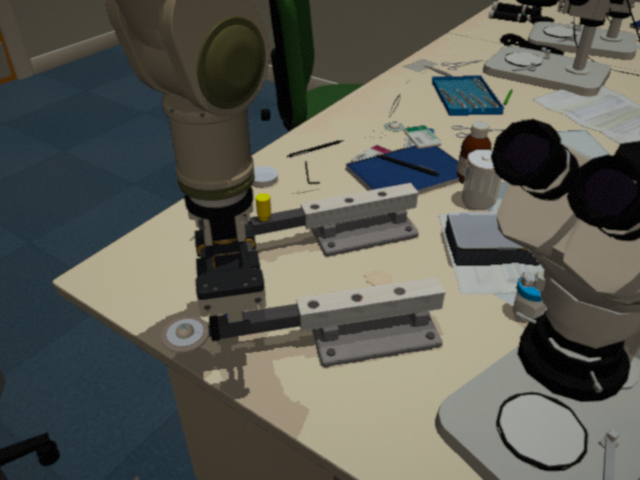

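View pics/wrist2.png

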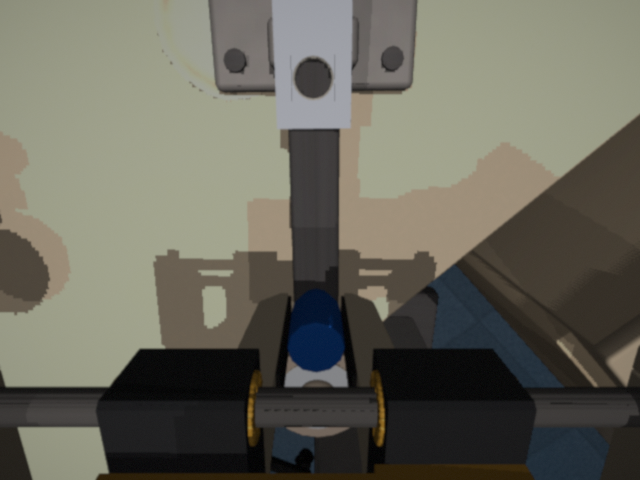

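The knob came out with the grip and the pull force is about 3 N. No button yet, and the slide should be about 0.050. I'll continue slowly and watch for force and orange.

Request:
jog_arm(deltas=[{"x":-0.15,"y":0,"z":0,"yaw":0},{"x":-0.15,"y":0,"z":0,"yaw":0},{"x":-0.15,"y":0,"z":0,"yaw":0},{"x":-0.15,"y":0,"z":0,"yaw":0},{"x":0,"y":0,"z":0,"yaw":0},{"x":0,"y":0,"z":0,"yaw":0}])

```text
time_s: 5.77
tool_pos: [0.4622, 0.1326, 0.0728]
tcp_rot: [-3.141, -0.002, 0.029]
ft_force: [5.3, 3.0, 4.8]
opening: 0.25
grasp_force: 20.0
```

```bash
cat > b.py <<'E'
from h import *
from rig import *
s=state();print(s['time_s'],s['tool_pos'],s['ft_force'],s['grasp_force'])
for n,r in(('side',(300,270,450,330)),('top',(340,130,410,280))):
    w=read_camera(n);print(n,blobs(w['image'],(3,110,60),(19,255,255),3,roi=r))
E
python3 b.py
```

```text
5.7667 [0.46216431 0.13259216 0.07283598] [5.32022935 3.02302613 4.84165672] 20.0007448985707
side [([356, 296, 6, 6, 27], [358.4, 298.3])]
top [([377, 213, 7, 6, 29], [380.0, 215.6])]
```

Orange is showing in the middle hole, at side (358,298) and top (380,216). One small extra pull will tell whether it has locked.

Request:
jog_arm(deltas=[{"x":-0.1,"y":0,"z":0,"yaw":0},{"x":-0.1,"y":0,"z":0,"yaw":0},{"x":0,"y":0,"z":0,"yaw":0},{"x":0,"y":0,"z":0,"yaw":0}])

```text
time_s: 6.2
tool_pos: [0.4601, 0.1325, 0.0728]
tcp_rot: [-3.141, -0.002, 0.029]
ft_force: [4.0, 3.2, 5.5]
opening: 0.255
grasp_force: 20.0
```

```bash
python3 b.py; python3 - <<'E'
from h import *
from rig import *
a=[cv2.resize(read_camera(n)['image'][y:y+75,x:x+100],None,fx=4,fy=4) for n,x,y in(('side',310,260),('top',330,180))]
cv2.imwrite('pics/btn.png',np.hstack(a))
E
```

```text
6.2 [0.46009454 0.13250287 0.07284209] [3.9779623  3.24865572 5.46772874] 20.000658309145365
side [([354, 296, 8, 6, 35], [357.5, 298.6])]
top [([377, 214, 7, 6, 36], [380.2, 216.5])]
```

View pics/btn.png

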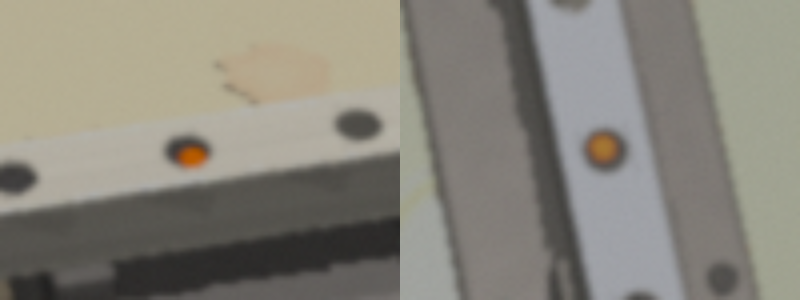

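The side crop shows the orange low in the hole, clipped by the near edge, so it is still recessed. In the top crop it sits about 1–2 mm short of the hole centre. I'll continue in 1 mm steps.

Request:
jog_arm(deltas=[{"x":-0.1,"y":0,"z":0,"yaw":0},{"x":0,"y":0,"z":0,"yaw":0},{"x":0,"y":0,"z":0,"yaw":0}])

```text
time_s: 6.65
tool_pos: [0.4587, 0.1324, 0.0728]
tcp_rot: [-3.141, -0.001, 0.029]
ft_force: [3.0, 3.4, 6.7]
opening: 0.249
grasp_force: 20.0
```

```bash
python3 b.py
```

```text
6.65 [0.45871792 0.13244808 0.07284821] [2.95388736 3.43697825 6.68336533] 20.000877576239873
side [([353, 293, 9, 8, 61], [356.9, 296.7])]
top [([377, 213, 9, 8, 54], [380.9, 216.7])]
```

Request:
jog_arm(deltas=[{"x":-0.1,"y":0,"z":0,"yaw":0},{"x":0,"y":0,"z":0,"yaw":0},{"x":0,"y":0,"z":0,"yaw":0}])

```text
time_s: 7.0
tool_pos: [0.4576, 0.1324, 0.0728]
tcp_rot: [-3.141, -0.001, 0.029]
ft_force: [1.9, 2.0, 7.8]
opening: 0.253
grasp_force: 20.0
```

```bash
python3 b.py
```

```text
7.0 [0.45758987 0.13239685 0.0728296 ] [1.93434791 1.96205661 7.79725429] 20.000964712235145
side [([352, 293, 10, 8, 60], [356.3, 296.8])]
top [([377, 214, 9, 8, 56], [381.0, 217.3])]
```

The orange area jumped from 35 to 61 px and moved up 2 px in the side view, so it has popped. Releasing and backing off upward.

Request:
jog_arm(deltas=[{"x":0,"y":0,"z":0,"yaw":0},{"x":0,"y":0,"z":0,"yaw":0},{"x":0,"y":0,"z":0,"yaw":0},{"x":0,"y":0,"z":0,"yaw":0},{"x":0,"y":0,"z":0,"yaw":0}], grip=5.5)

```text
time_s: 7.52
tool_pos: [0.4566, 0.1316, 0.0723]
tcp_rot: [3.141, 0.001, 0.029]
ft_force: [0.9, 1.0, -0.7]
opening: 0.555
grasp_force: 0.0
```

Request:
jog_arm(deltas=[{"x":0,"y":0,"z":-2,"yaw":0},{"x":0,"y":0,"z":-3,"yaw":0},{"x":0,"y":0,"z":-3,"yaw":0},{"x":0,"y":0,"z":-3,"yaw":0},{"x":0,"y":0,"z":0,"yaw":0},{"x":0,"y":0,"z":0,"yaw":0}])

```text
time_s: 8.02
tool_pos: [0.4578, 0.1319, 0.1839]
tcp_rot: [-3.141, -0.003, 0.029]
ft_force: [-0.5, -0.2, 0.2]
opening: 0.596
grasp_force: 0.0
```

```bash
python3 b.py; python3 - <<'E'
from h import *
from rig import *
c={n:read_camera(n) for n in('side','top','wrist')}
w=c['wrist']
for b in blobs(w['image'],(105,120,50),(125,255,255)):print(b,onplane(w,b[1],.095))
print('yellow',blobs(c['side']['image'],(24,150,80),(34,255,255),roi=(245,185,285,230)))
a=[cv2.resize(c[n]['image'][y:y+75,x:x+100],None,fx=4,fy=4) for n,x,y in(('side',310,260),('top',330,180))]
cv2.imwrite('pics/btn2.png',np.hstack(a))
E
```

```text
8.0167 [0.45777495 0.13193379 0.1839083 ] [-0.53320557 -0.20696938  0.17009729] 0.0
side [([352, 293, 10, 8, 60], [356.3, 296.8])]
top [([377, 214, 9, 8, 56], [381.0, 217.3])]
([298, 230, 34, 44, 1160], [315.1, 251.9]) [0.45769265 0.13139454 0.095     ]
yellow [([256, 193, 15, 28, 318], [263.0, 205.5])]
```

View pics/btn2.png

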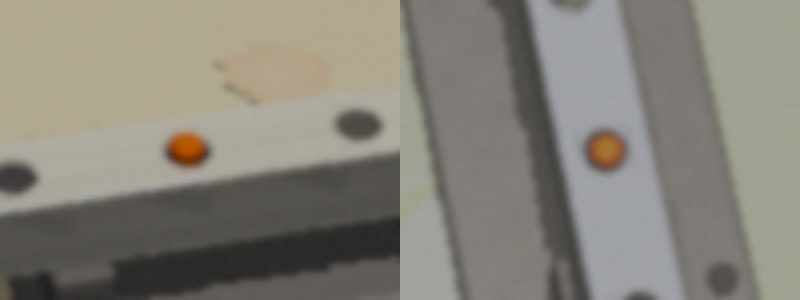

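The orange button now fills the middle hole, at side (356,297) and top (381,217), and covers its back edge, so it is proud of the tube. The yellow knob hasn't moved, and the gripper is clear.

```bash
python3 -c "from rig import *;print(sign_off())"
```

```text
the job is handed in; nothing more can be done
None
```

I pulled the model-eye arm out to its second hole, where the camera views show the orange button up through it, then let go and handed the job in at about 8 s; the yellow-knob arm was not moved, and no verdict came back.

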